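# Probe the bracket's weld seam

### The job

Take the inspection probe from its stand and run its sprung nose along the weld in the inner corner under the bracket's top flange, in a slow pass (about 2 cm per second) from opposite the green flag to opposite the red flag, leaning the probe out past the flange and keeping the nose lightly pressed into the corner all the way, without lifting it off. Then put the probe back upright in its stand with its collar resting on the rim, and leave the tape roll, oil filter and green tin where they are.

Things in the scene. Friction and masses are not known exactly. Their poses are not given: they have to be found in the camera images.
- probe: Inspection probe, 180 mm long, 130 g (varies), upright in its stand at the start. Origin: centre of the underside of its black round collar (52 mm across, 6 mm thick); z along the probe, away from the nose. z = 6 to 66 mm: yellow square grip 22 x 22 mm, faces square to x and y, with a 4 mm button on top. Below the collar a round steel barrel, 16 mm across, to z = -85 mm, then the thin sprung nose.
- probe_tip (a point): Centre of the brass ball, 10 mm in diameter, at the end of the probe's nose; 105 mm below the probe's origin along its axis while the nose is not pressed in.
- probe_nose (a joint): How far the sprung nose is pushed into the barrel, m: 0 = fully out, 0.012 = stop. About 0.5 N starts it, 3.5 N brings it to the stop. Pressed means 0.001 or more; 0.004 to 0.008 is comfortable.
- stand: Fixed stand: dark round foot 90 mm across and 10 mm thick with an upright aluminium tube, 44 mm outside and 32 mm inside diameter, rim 125 mm above the bench. Origin at bench level on the tube's axis, z up.
- stand_mouth (a point): Centre of the tube's mouth at rim height; the collar's underside rests there.
- bracket: Fixed grey channel bracket, 180 mm long along its y, open towards its -x (roughly towards the robot). Origin at bench level below the seam's middle, z up. Base plate from x = -90 to 60 mm, upper face at z = 8 mm; upright web, front face at x = 0; top flange from z = 78 to 86 mm, overhanging the seam to x = -30 mm. Gussets and bolts behind the web, lower than the flange.
- seam_mid (a point): Middle of the weld seam: the straight inner corner of base plate and web (bracket x = 0, z = 8 mm), y from -90 to 90 mm; the thin silvery bead is look only. With the ball touching both faces its centre is 5 mm in front of the web and 5 mm above the base plate. The probe passes the flange when it leans towards the bracket's -x by 30 to 45 degrees from vertical.
- mark_green: Green arrow-shaped magnetic flag fixed on the base plate, 4 mm thick, 29 to 72 mm in front of the seam, where the pass starts. Origin on the seam line (x = 0 of the bracket) at bench level, directly where the flag points; 60 mm from the seam's middle, at either end.
- mark_red: Red flag, alike, where the pass ends, 120 mm from the green one along the seam. Origin on the seam line at bench level.
- tape_roll: Grey tape roll, 97 mm across, 48 mm high, loose; origin under its centre. Leave alone.
- oil_filter: Orange oil filter, 69 mm across, 78 mm high, loose, standing; origin under its centre. Leave alone.
- feeler_tin: Flat green tin, 46 x 71 x 23 mm, loose; origin under its centre. Leave alone.
Mind the look-alikes: they are no part of the job. Of the things shaped like the stand, the aluminium one is meant.

How it is judged:
By the outcome, as a careful person would: the job done as asked, in the order asked, and still so for the second after the job is handed in, with the robot touching nothing.
It also fails if it takes over 67 s, if anything falls off the work surface, if the arm or the gripper's body presses on something with over 40 N, if the wrist force passes 120 N, or if a joint passes its speed limit or range.

### The arm

A 7-joint arm with a two-finger parallel gripper is mounted at the origin on a cart in front of the work surface, level with it; the furniture and walls round the work are solid. World frame = base frame: x ahead of the robot, y to its left, z up, the work surface at z = 0. Lengths are in m, angles in rad, forces in N, time in s.
With the tool pointing down it reaches from about 0.4 to 0.85 m from the base axis. Payload 6.9 kg.
Tool frame: the origin (TCP) lies midway between the tips of the shut fingers; the grasp point (between the pads) lies behind it (ctrl.pinch_z is the z of the grasp point in the tool frame, in m); z points along the fingers, y is the direction in which the jaws open and shut (so a half turn about z gives the same grasp; the last joint's range is limited). The gripper opens to 85 mm and grips with 20 to 120 N. Pads are 22 mm wide; open, the fingers measure 114 mm over their backs; the gripper's body (76 mm by 85 mm) begins 54 mm behind the grasp point. The pads swing forward as they close: fully open they stand 13 mm farther back than shut.
Start: joints at [-1.169, 0.507, -0.238, 1.5, 0.126, 1.149, -0.155], TCP at [0.183, 0.598, 0.231] pointing down, gripper open.
Joint ranges: [-3.08, 3.08], [-0.24, 2.05], [-1.43, 1.35], [0, 2.5], [-1.52, 4.66], [0.17, 1.96], [-2.89, 2.89]. Speed limits (rad/s): [2.39, 2.39, 3.14, 3.14, 3.14, 3.14, 3.14].

### API

Orientations are given as a unit quaternion [w, x, y, z].
In Python, from station import ctrl, get_state, vision, ticket, models gives the robot as it stands. Calls block until the motion is done:
- ctrl.movep(position, orientation): joint-space move of the TCP to a pose.
- ctrl.movel(position, frame=None, max_speed=0.15): straight line of the TCP; frame=None keeps the orientation; max_speed is the mean speed in m/s.
- ctrl.set_joints(angles): joint-space move.
- ctrl.ungrasp() and ctrl.close_gripper(force=None): open the fingers fully, or close them until they stop; force is the grip in N (None keeps the last).
- ctrl.pause(seconds).
- ctrl.ik(position, orientation): joint angles nearest the present ones, or None.
- get_state(): the state.
- vision.grab_frame(name): name is "side" or "top" or "wrist"; returns (picture, depth): 400x640x3 uint8, blue, green, red; 400x640 float32, m along the optical axis (not along the pixel's ray), 0 where there is no reading.
- vision.camera_info(name): a dict with "mtx" (3x3 intrinsics, pixels), "R" (3x3) and "t" (3): a world point X has camera coordinates R X + t; the wrist camera has in their place "hand_eye" (4x4, takes a point from camera to tool coordinates, whose origin is the TCP and whose axes are the flange's). Camera axes: x right, y down, z forward; pixel columns grow to the right and rows downward; lengths in m; the calibration is good to about 2 mm. A picture is of the moment at which its call begins: read the wrist's pose just before it. camera_info takes no time and is no camera call.
A pose or a line that the arm cannot do raises ctrl.Unreachable and nothing moves.
- ticket.close_job(): hands the job in, once; it reports no verdict.
Trained networks look in the newest picture that a camera, given by its name, has taken for a name from the list of things; names that differ only in an ending like _2 or _b are one class to them, and where a whole thing is asked for, a point or a joint stands for the part that bears it (a point fixed in the world has none). Each returns a list of dicts, best first, with "p" (0 to 1); they miss things now and then, are a little off and sometimes report something else, mostly with a low value. They report only what shows in the picture. A call takes as long as a camera call. They do not tell look-alikes from the thing itself.
- models.recognise(camera, target): "point" ([column, row] in pixels, amid what is visible of it).
- models.masks_of(camera, target): "mask" (400x640 bool, what is visible of it) and "point" ([column, row] in pixels, amid what is visible of it).
The state is a dict: "time": time; "qpos": joint angles; "qd": joint speeds; "tau": joint torques, N m; "tcp_pos": TCP position; "eef_rot": TCP orientation; "contact_force": force on the tool from outside, world axes, zero at the start; "wrist_torque": the same for the moment, N m; "width": finger opening in m.
Only numpy, scipy, OpenCV 4.12 (cv2) and the standard library are available. Lean on these libraries where they do the work, as an engineer would, in place of code of your own. Each camera call takes 0.05 s, during which the arm holds its last target. There are 200 camera calls.

## Working session

There is one attempt and no reset: what is moved stays moved. The work goes in short steps, each a Python script; the robot and the scene stay as the last script left them, time stands still between calls to the robot, and variables do not carry over. Pictures are saved under pics/ and viewed, about 8 in all and at most 12, crops included, and the job is handed in when it is done.

```bash
ls; mkdir -p pics; python3 - <<'E'
from station import ctrl, get_state, vision, models
import cv2,numpy as np
s=get_state();print(s,ctrl.pinch_z)
ims=[]
for n in("side","top"):
    p,d=vision.grab_frame(n);cv2.imwrite(f"pics/{n}0.png",p);np.savez(f"{n}0.npz",p=p,d=d)
    c=vision.camera_info(n);print(n,c)
    for t in("probe","stand","bracket","mark_green","mark_red","tape_roll","oil_filter","feeler_tin"):
        print(n,t,[(round(r["p"],2),np.round(r["point"])) for r in models.recognise(n,t)])
print(get_state()["time"])
E
```

```text
pics
{'time': 0.0, 'qpos': array([-1.16850145,  0.50830429, -0.23754997,  1.50115061,  0.12569752,
        1.14884837, -0.15479087]), 'qd': array([ 0.00130543, -0.00078842,  0.00225789, -0.00092004, -0.00081234,
        0.00134919, -0.00019043]), 'tau': array([ 3.22953010e-04, -6.20602441e+01, -2.18618944e+00, -2.49657851e+01,
        1.27503887e-02,  1.23003172e-02, -1.34664401e-05]), 'tcp_pos': array([0.18269922, 0.59718413, 0.23044522]), 'eef_rot': array([-1.18928708e-04,  1.47828858e-01,  9.89012583e-01, -8.52010095e-04]), 'contact_force': array([ 0.24965241, -0.259635  ,  0.50812303]), 'wrist_torque': array([0.00817985, 0.01125278, 0.00139694]), 'width': 0.08566773242866348} -0.0187
side {'mtx': array([[465.3015714 ,   0.        , 319.03356061],
       [  0.        , 465.3015714 , 202.81779068],
       [  0.        ,   0.        ,   1.        ]]), 'R': array([[ 0.99942444, -0.02845741, -0.0184653 ],
       [-0.02932257, -0.45097782, -0.89205336],
       [ 0.01705809,  0.89208138, -0.4515527 ]]), 't': array([-0.55737779,  0.10279298,  1.41879122])}
side probe []
side stand [(0.97
[... 317 characters left out ...]
5.]))]
top {'mtx': array([[445.51903215,   0.        , 319.81806155],
       [  0.        , 445.51903215, 196.29973561],
       [  0.        ,   0.        ,   1.        ]]), 'R': array([[ 0.00219238, -0.99997297,  0.00701817],
       [-0.99701126, -0.00272776, -0.07720821],
       [ 0.07722527, -0.00682792, -0.99699029]]), 't': array([-0.01602895,  0.56222412,  1.14315475])}
top probe [(0.81, array([435., 221.]))]
top stand [(0.89, array([419., 223.])), (0.81, array([375., 252.]))]
top bracket [(0.58, array([295., 168.]))]
top mark_green []
top mark_red []
top tape_roll [(0.86, array([171., 256.]))]
top oil_filter [(0.66, array([186., 180.]))]
top feeler_tin [(0.75, array([406., 157.]))]
0.9
```

```bash
python3 - <<'E'
import cv2
a=cv2.imread("pics/side0.png")[120:320,200:440];b=cv2.imread("pics/top0.png")[100:300,130:490]
cv2.imwrite("pics/s1.png",cv2.resize(a,None,fx=3,fy=3,interpolation=cv2.INTER_CUBIC));cv2.imwrite("pics/t1.png",cv2.resize(b,None,fx=2.2,fy=2.2,interpolation=cv2.INTER_CUBIC))
E
```

```text
(no output)
```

View pics/s1.png

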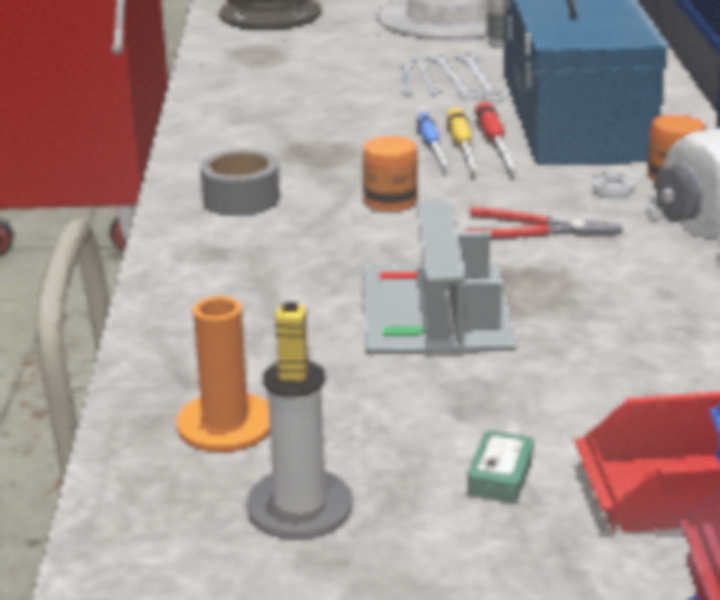

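View pics/t1.png

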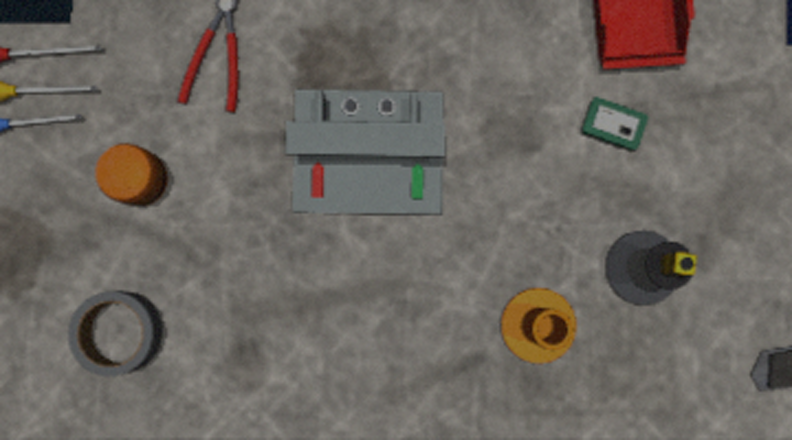

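```bash
cat > h.py <<'E'
import numpy as np,cv2
from station import ctrl,get_state,vision,models,ticket
from scipy.spatial.transform import Rotation as Ro
def M(q): return Ro.from_quat([q[1],q[2],q[3],q[0]]).as_matrix()
def Q(R):
    q=Ro.from_matrix(R).as_quat(); return np.r_[q[3],q[:3]]
def cloud(name,d,pose=None):
    c=vision.camera_info(name);K=c["mtx"]
    v,u=np.mgrid[:d.shape[0],:d.shape[1]]
    P=np.stack([(u-K[0,2])/K[0,0]*d,(v-K[1,2])/K[1,1]*d,d],-1)
    if name=="wrist":
        H=c["hand_eye"];P=P@H[:3,:3].T+H[:3,3];return P@pose[1].T+pose[0]
    return (P-c["t"])@c["R"]
def wrist(fn):
    s=get_state();pose=(s["tcp_pos"],M(s["eef_rot"]))
    p,d=vision.grab_frame("wrist");cv2.imwrite(fn,p);return p,cloud("wrist",d,pose)
E
python3 - <<'E'
from h import *
z=np.load("top0.npz");W=cloud("top",z["d"]);p=z["p"].astype(int)
v,u=np.mgrid[:400,:640]
def box(a,b,c,d):return (u>130+a/2.2)&(u<130+c/2.2)&(v>100+b/2.2)&(v<100+d/2.2)&(z["d"]>0)
m=box(270,80,460,225)
for lo,hi in((.075,.1),(.004,.02)):
    q=W[m&(W[...,2]>lo)&(W[...,2]<hi)];r=cv2.minAreaRect((q[:,:2]*1000).astype(np.float32));print(lo,len(q),r,cv2.boxPoints(r).round(0).tolist(),np.median(q[:,2]))
b,g,r=p[...,0],p[...,1],p[...,2]
for n,k in(("red",(r>g+60)&(r>b+60)),("green",(g>r+40)&(g>b+30))):
    q=W[m&k];print(n,len(q),q.mean(0),q.min(0),q.max(0))
m=box(630,225,700,300)
for n,lo,hi in(("grip",.17,.22),("collar",.12,.145)):
    q=W[m&(W[...,2]>lo)&(W[...,2]<hi)];print(n,len(q),q.mean(0),q.min(0),q.max(0))
m=box(595,225,700,310);q=W[m&(W[...,2]>.005)&(W[...,2]<.016)];print("foot",len(q),cv2.minEnclosingCircle((q[:,:2]*1000).astype(np.float32)))
z=np.load("side0.npz");W=cloud("side",z["d"])
m=(u>284)&(u<312)&(v>218)&(v<300)
for n,lo,hi in(("grip",.14,.19),("grip top",.185,.22),("tube",.03,.11),("collar",.122,.133)):
    q=W[m&(W[...,2]>lo)&(W[...,2]<hi)];q=q[(q[:,1]<0)];print(n,len(q),np.median(q,0),q.min(0),q.max(0))
print(vision.camera_info("wrist"))
E
```

```text
0.075 1111 ((641.4837646484375, 47.739253997802734), (38.89338302612305, 179.2445526123047), 0.007002980448305607) [[622.0, 137.0], [622.0, -42.0], [661.0, -42.0], [661.0, 137.0]] 0.08604360594174573
0.004 2650 ((635.435302734375, 48.75050354003906), (174.3689422607422, 229.5718994140625), 0.13858473300933838) [[548.0, 163.0], [549.0, -66.0], [723.0, -66.0], [722.0, 164.0]] 0.008541330629287587
red 73 [0.60059955 0.10645947 0.01216405] [0.581768   0.10085265 0.00586578] [0.6215284  0.11217347 0.01775442]
green 71 [ 0.59991206 -0.01257806  0.01212123] [ 0.58198016 -0.01779947  0.00479509] [ 0.61951865 -0.00714217  0.01734714]
grip 122 [ 0.49746334 -0.28112336  0.1891079 ] [ 0.48588724 -0.29642866  0.17012351] [ 0.50863188 -0.2717776   0.19789225]
collar 236 [ 0.49702153 -0.2773725   0.13167899] [ 0.47242785 -0.30477788  0.12475515] [ 0.52230277 -0.25796269  0.14339826]
foot 526 ((497.5380554199219, -290.1199035644531), 75.82958984375)
grip 195 [ 0.5016034  -0.29515247  0.16629799] [ 0.48928528 -0.3012706   0.1401105 ] [ 0.51313408 -0.27639256  0.18986893]
grip top 65 [ 0.50174763 -0.2
[... 161 characters left out ...]
1158215  0.03042315] [ 0.52344257 -0.28279304  0.10999598]
collar 147 [ 0.50166292 -0.29712282  0.13113936] [ 0.47733656 -0.31333969  0.12255471] [ 0.52560673 -0.26469186  0.1329279 ]
{'mtx': array([[303.74652369,   0.        , 322.70733068],
       [  0.        , 303.74652369, 200.21568124],
       [  0.        ,   0.        ,   1.        ]]), 'hand_eye': array([[ 6.86028384e-04, -9.60386158e-01, -2.78671772e-01,
         7.07627847e-02],
       [ 9.99999668e-01,  5.36480922e-04,  6.12904936e-04,
        -7.47458980e-05],
       [-4.39123327e-04, -2.78672100e-01,  9.60386208e-01,
        -1.42579761e-01],
       [ 0.00000000e+00,  0.00000000e+00,  0.00000000e+00,
         1.00000000e+00]])}
```

```bash
cat >> h.py <<'E'
def lean(th,yaw=0,bend=0):
    "tool axes: z points to the corner, leaning th back toward -x; yaw about world z"
    c,s=np.cos(th),np.sin(th)
    R=np.array([[-c,0,s],[0,1,0],[-s,0,-c]])
    return Ro.from_euler("z",yaw).as_matrix()@R
E
python3 - <<'E'
from h import *
for y in(-.02,.05,.11):
    for th in(.6,.66):
        R=lean(th);b=np.array([.647,y,.013]);print(y,th,ctrl.ik(b-R[:,2]*(.099+.04-.0187),Q(R)))
ctrl.movep([.499,-.28,.30],Q(lean(0)));print(get_state()["time"],get_state()["qpos"])
p,W=wrist("pics/w1.png");np.savez("w1.npz",p=p,W=W)
for t in("probe","stand"):print(t,[(round(r["p"],2),np.round(r["point"]),(lambda q:(len(q),np.median(q,0).round(4)))(W[r["mask"]])) for r in models.masks_of("wrist",t)])
for n,lo,hi in(("top",.186,.22),("collar",.127,.135)):
    m=(W[...,2]>lo)&(W[...,2]<hi)&(np.hypot(W[...,0]-.499,W[...,1]+.28)<.05);q=W[m]
    print(n,len(q),np.median(q[:,2]),cv2.minAreaRect((q[:,:2]*1000).astype(np.float32)),cv2.minEnclosingCircle((q[:,:2]*1000).astype(np.float32)))
E
```

```text
-0.02 0.6 [ 0.67226908  0.6097598  -1.02658532  2.34602028  1.94744764  0.60926959
 -0.3430757 ]
-0.02 0.66 [ 0.75102854  0.73269627 -1.22475431  2.41887367  2.02230957  0.83762778
 -0.40357216]
0.05 0.6 [ 0.27346615  0.50070497 -0.66724679  2.34173886  2.03690186  0.49012654
 -0.61599507]
0.05 0.66 [ 0.55398061  0.73617692 -1.22520323  2.41167342  1.95057422  0.94614149
 -0.50798894]
0.11 0.6 [-0.01575657  0.47679175 -0.46402663  2.31343609  1.99257985  0.45624938
 -0.71043555]
0.11 0.66 [-0.16499875  0.47935093 -0.28478789  2.38590074  2.31067135  0.49337732
 -1.06165485]
4.1667 [-0.03129955  0.46944661  0.80923485  1.53342304 -0.34809278  1.28877857
  2.39354976]
probe [(0.72, array([317., 183.]), (1957, array([ 0.4918, -0.2848,  0.132 ])))]
stand [(0.91, array([416., 116.]), (4371, array([ 0.4284, -0.1701,  0.0427]))), (0.79, array([322., 151.]), (1613, array([ 0.4789, -0.2829,  0.0102])))]
top 618 0.19115993088096123 ((498.77142333984375, -285.075927734375), (21.907522201538086, 22.318355560302734), 82.28056335449219) ((498.47100830078125, -285.0224304199219), 13.862264633178711)
collar 1068 0.13100203474843602 ((496.1414794921875, -284.76898193359375), (50.90898132324219, 46.407264709472656), 82.35133361816406) ((498.7442626953125, -285.2353820800781), 25.845796585083008)
```

View pics/w1.png

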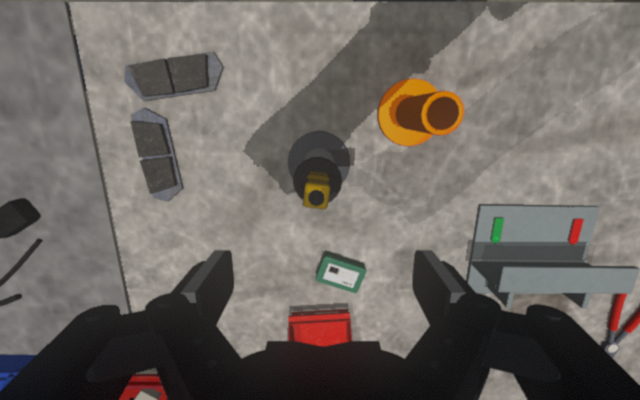

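```bash
python3 - <<'E'
from h import *
R=lean(0,np.radians(-7.7))
ctrl.movep([.4987,-.2851,.23],Q(R));ctrl.movel([.4987,-.2851,.1465],max_speed=.1)
f0=get_state()["contact_force"]
ctrl.close_gripper(70);s=get_state();print(s["time"],s["width"],s["tcp_pos"],s["contact_force"]-f0)
ctrl.movel([.4987,-.2851,.285],max_speed=.12)
s=get_state();print(s["time"],s["width"],s["tcp_pos"],s["contact_force"],s["qpos"])
p,W=wrist("pics/w2.png")
for th in(.56,.6,.64):
  for y in(-.0126,.047,.1065):
   for k in(0,np.pi/2,-np.pi/2,np.pi):
    R=lean(th)@Ro.from_euler("z",k).as_matrix();b=np.array([.647,y,.013]);q=ctrl.ik(b-R[:,2]*.17,Q(R));print(th,y,round(k,1),None if q is None else q.round(2))
p,d=vision.grab_frame("side");cv2.imwrite("pics/s2.png",cv2.resize(p[80:320,200:440],None,fx=2.4,fy=2.4))
E
```

```text
6.2833 0.020934633046671064 [ 0.49888218 -0.28519871  0.14675679] [-0.41129433  0.83291358  2.61527788]
7.5917 0.021668358284242108 [ 0.49844498 -0.28480104  0.28422742] [ 0.27518771 -0.14097819 -1.58616599] [-0.03535216  0.49349974  0.83952343  1.55659606 -0.37860939  1.26336722
  2.29740885]
0.56 -0.0126 0 [ 0.8   0.54 -1.22  2.31  1.6   0.62 -0.04]
0.56 -0.0126 1.6 [ 0.8   0.54 -1.22  2.31  1.6   0.62 -1.61]
0.56 -0.0126 -1.6 [ 0.7   0.45 -1.03  2.31  1.62  0.47  1.5 ]
0.56 -0.0126 3.1 [-0.45  0.36  0.56  2.32  4.44  0.21  0.25]
0.56 0.047 0 [ 0.64  0.55 -1.22  2.3   1.58  0.71 -0.16]
0.56 0.047 1.6 [ 0.64  0.55 -1.22  2.3   1.58  0.71 -1.73]
0.56 0.047 -1.6 [ 0.54  0.46 -1.03  2.3   1.59  0.56  1.39]
0.56 0.047 3.1 [ 0.14  0.33 -0.44  2.31  1.67  0.26  2.88]
0.56 0.1065 0 [ 0.48  0.57 -1.22  2.27  1.55  0.8  -0.25]
0.56 0.1065 1.6 [ 0.48  0.57 -1.22  2.27  1.55  0.8  -1.82]
0.56 0.1065 -1.6 [ 0.38  0.48 -1.03  2.27  1.55  0.65  1.31]
0.56 0.1065 3.1 [ 0.38  0.48 -1.03  2.27  1.55  0.65  2.88]
0.6 -0.0126 0 [ 0.8   0.54 -1.22  2.36  1.75  0.63 -0.2 ]
0.6 -0.0126 1.6 [ 0.8   0.54 -
[... 633 characters left out ...]
 0.79  0.56 -1.22  2.42  1.89  0.67 -0.35]
0.64 -0.0126 1.6 [-0.3   0.35  0.36  2.43  3.57  0.29  2.68]
0.64 -0.0126 -1.6 [ 0.79  0.56 -1.22  2.42  1.89  0.67  1.22]
0.64 -0.0126 3.1 [ 0.79  0.56 -1.22  2.42  1.89  0.67  2.79]
0.64 0.047 0 [ 0.61  0.56 -1.22  2.41  1.82  0.77 -0.44]
0.64 0.047 1.6 [-0.62  0.38  0.56  2.42  3.54  0.27  2.57]
0.64 0.047 -1.6 [ 0.61  0.56 -1.22  2.41  1.82  0.77  1.14]
0.64 0.047 3.1 [ 0.61  0.56 -1.22  2.41  1.82  0.77  2.71]
0.64 0.1065 0 [ 0.44  0.58 -1.22  2.38  1.75  0.87 -0.5 ]
0.64 0.1065 1.6 [-0.78  0.4   0.56  2.39  3.2   0.21  2.76]
0.64 0.1065 -1.6 [ 0.44  0.58 -1.22  2.38  1.75  0.87  1.07]
0.64 0.1065 3.1 [ 0.44  0.58 -1.22  2.38  1.75  0.87  2.65]
```

View pics/s2.png

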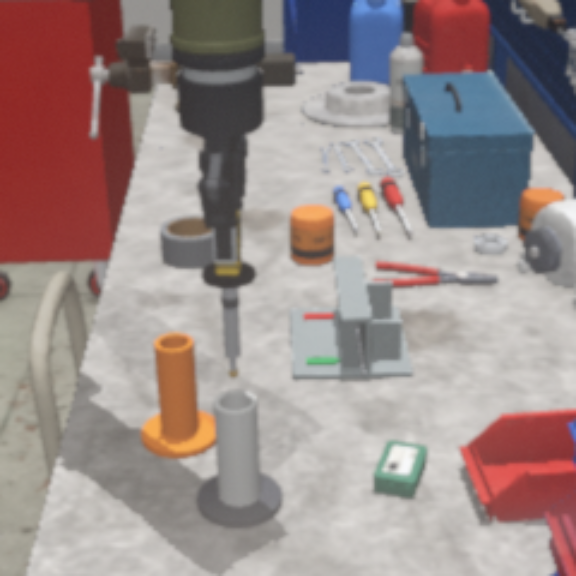

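```bash
cat >> h.py <<'E'
L=.1268
def tcp(ball,R,press=0): return np.asarray(ball)-R[:,2]*(L-press)
E
python3 - <<'E'
from h import *
ctrl.movel([.498,-.26,.40],max_speed=.2)
R=lean(.62)
hi=np.array([.50,-.05,.40])
print(ctrl.ik(hi,Q(R)).round(2));ctrl.movep(hi,Q(R));print(get_state()["time"],get_state()["qpos"].round(2))
b=np.array([.647,-.0126,.013])-R[:,2]*.12
print(ctrl.ik(tcp(b,R),Q(R)).round(2));ctrl.movep(tcp(b,R),Q(R))
s=get_state();print(s["time"],s["qpos"].round(2),s["tcp_pos"],tcp(b,R),s["contact_force"])
p,W=wrist("pics/w3.png");np.savez("w3.npz",p=p,W=W)
for t in("mark_green","mark_red","bracket"):print(t,[(round(r["p"],2),np.round(r["point"]),W[r["mask"]].mean(0).round(4)) for r in models.masks_of("wrist",t)])
q=W.reshape(-1,3)
def fit(name,m,ax,n=1):
    a=q[m]; 
    for _ in range(3):
        A=np.c_[a[:,[i for i in range(3) if i!=ax]],np.ones(len(a))];c=np.linalg.lstsq(A,a[:,ax],rcond=None)[0];e=a[:,ax]-A@c;k=abs(e)<2*e.std()+1e-4;a=a[k]
    print(name,len(a),c.round(4),"std",e.std().round(4),"mean",a.mean(0).round(4))
x,y,z=q.T
fit("web",(abs(x-.652)<.008)&(z>.02)&(z<.07)&(y>-.03)&(y<.125),0)
fit("base",(x>.575)&(x<.64)&(abs(z-.008)<.007)&(y>.01)&(y<.09),2)
fit("bench",(x>.4)&(x<.54)&(abs(z)<.007)&(y>.01)&(y<.09),2)
m=(abs(z-.086)<.005)&(x>.6)&(x<.68)&(abs(y-.047)<.12);r=cv2.minAreaRect((q[m][:,:2]*1000).astype(np.float32));print("flange top",m.sum(),r,q[m].mean(0))
E
```

```text
[-0.48 -0.14  0.48  2.03  0.1   0.63  1.52]
9.3 [-0.48 -0.14  0.48  2.03  0.1   0.63  1.52]
[ 0.83  0.21 -1.03  2.39  1.51  0.25  0.01]
10.825 [ 0.83  0.21 -1.03  2.39  1.51  0.25  0.01] [ 0.50426975 -0.0132197   0.21404357] [ 0.50360052 -0.0126      0.2138652 ] [-0.2180656   0.4494987   0.00620131]
mark_green [(0.73, array([322., 138.]), array([ 0.5973, -0.0134,  0.0121]))]
mark_red [(0.64, array([425., 140.]), array([0.598 , 0.1051, 0.0134]))]
bracket [(0.78, array([377., 159.]), array([0.6192, 0.0507, 0.0286]))]
web 2314 [ 0.01   -0.0037  0.653 ] std 0.0005 mean [0.6533 0.0501 0.0374]
base 2636 [ 0.0004 -0.      0.0081] std 0.0005 mean [0.6053 0.0502 0.0083]
bench 7107 [0.0004 0.0004 0.    ] std 0.0006 mean [4.954e-01 5.000e-02 2.000e-04]
flange top 2431 ((641.7392578125, 45.931941986083984), (179.47882080078125, 40.414791107177734), 89.4844970703125) [0.63712744 0.07452403 0.08571714]
```

View pics/w3.png

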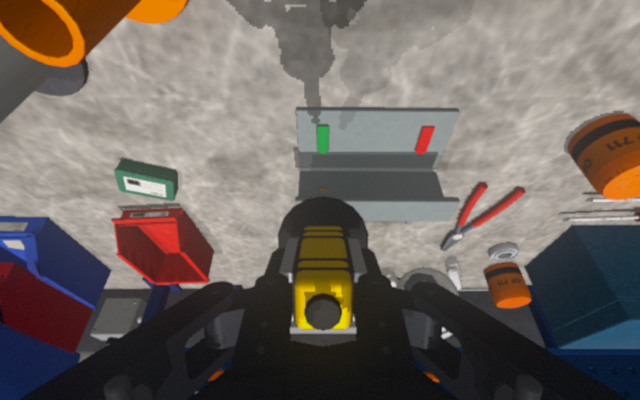

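```bash
python3 - <<'E'
from h import *
z=np.load("w3.npz");p=z["p"];W=z["W"]
c=vision.camera_info("wrist");H=np.linalg.inv(c["hand_eye"])
def px(t): a=c["mtx"]@(H[:3,:3]@t+H[:3,3]);return a[:2]/a[2],a[2]
print("expected ball",px(np.array([0,0,L])),"1mm x:",px(np.array([.001,0,L])))
hsv=cv2.cvtColor(p,cv2.COLOR_BGR2HSV)
m=np.zeros((400,640),bool);m[175:200,305:345]=True
m&=(hsv[...,1]>70)&(hsv[...,2]>40)
v,u=np.nonzero(m);print(len(u),u.mean(),v.mean(),list(zip(u,v))[:40])
R=lean(.62);
s=get_state();Rm=M(s["eef_rot"]);print("tool-frame pts",((W[m]-s["tcp_pos"])@Rm).round(4)[:12])
print("ang err",np.degrees(np.arccos(np.clip(Rm[:,2]@R[:,2],-1,1))))
cv2.imwrite("pics/c3.png",cv2.resize(p[165:215,290:360],None,fx=10,fy=10,interpolation=cv2.INTER_NEAREST))
F=[]
for i in range(10): ctrl.pause(.03);F.append(get_state()["contact_force"])
F=np.array(F);print(F.mean(0),F.std(0),get_state()["tcp_pos"])
E
```

```text
expected ball (array([322.54661443, 192.44947918]), np.float64(0.27844925668396275)) 1mm x: (array([322.54679957, 191.3930466 ]), np.float64(0.278170461794143))
21 322.42857142857144 188.76190476190476 [(np.int64(322), np.int64(187)), (np.int64(323), np.int64(187)), (np.int64(320), np.int64(188)), (np.int64(321), np.int64(188)), (np.int64(322), np.int64(188)), (np.int64(323), np.int64(188)), (np.int64(324), np.int64(188)), (np.int64(325), np.int64(188)), (np.int64(319), np.int64(189)), (np.int64(320), np.int64(189)), (np.int64(321), np.int64(189)), (np.int64(322), np.int64(189)), (np.int64(323), np.int64(189)), (np.int64(324), np.int64(189)), (np.int64(325), np.int64(189)), (np.int64(326), np.int64(189)), (np.int64(319), np.int64(190)), (np.int64(320), np.int64(190)), (np.int64(321), np.int64(190)), (np.int64(325), np.int64(190)), (np.int64(326), np.int64(190))]
tool-frame pts [[-0.0197 -0.0017  0.2284]
 [-0.0197 -0.0004  0.2285]
 [ 0.0042 -0.0032  0.1266]
 [ 0.0042 -0.0023  0.1265]
 [ 0.0044 -0.0014  0.1255]
 [ 0.0043 -0.0005  0.1263]
 [ 0.0044  0.0004  0.1258]
 [ 0.0042  0.0013  0.1265]
 [ 0.0036 -0.0041  0.125 ]
 [ 0.0037 -0.0032  0.1246]
 [ 0.0038 -0.0023  0.1245]
 [ 0.0038 -0.0014  0.1245]]
ang err 0.039412743732766896
[ 0.14109059  0.26460748 -0.85552287] [0.57033392 0.55994923 0.56656292] [ 0.50361214 -0.01251812  0.21392149]
```

View pics/c3.png

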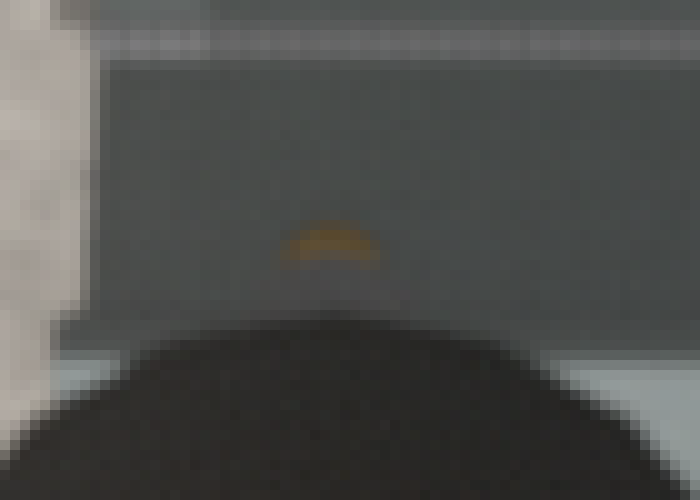

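```bash
cat >> h.py <<'E'
RL=lean(.62)
def corner(y): return np.array([.6482+.009*(y-.05),y,.0132])
def force(n=15):
    F=[]
    for i in range(n): ctrl.pause(.025);F.append(get_state()["contact_force"])
    return np.mean(F,0)
E
python3 - <<'E'
from h import *
Y0=-.0145;b=corner(Y0)
ctrl.movel(tcp(b-RL[:,2]*.015,RL),max_speed=.08)
f0=force();np.save("f0.npy",f0)
ctrl.movel(tcp(b,RL,.006),max_speed=.03)
f=force()-f0;s=get_state()
print(f0,"dF",f,"axial",f@RL[:,2],s["time"],s["qpos"].round(2),s["tcp_pos"]-tcp(b,RL,.006))
p,W=wrist("pics/w4.png");np.savez("w4.npz",p=p,W=W)
q=ctrl.ik(tcp(corner(.1065),RL,.006),Q(RL));print(q)
p2,d=vision.grab_frame("side")
a=cv2.resize(p[100:220,240:440],None,fx=3,fy=3,interpolation=cv2.INTER_CUBIC);e=cv2.resize(p2[150:250,270:400],(600,220*600//286),interpolation=cv2.INTER_CUBIC)
cv2.imwrite("pics/c4.png",a)
E
```

```text
[-0.08960541 -0.1370963  -1.03343366] dF [-1.08578799 -0.19428683  1.55363337] axial -1.8953497235865633 14.425 [ 0.66  0.62 -1.03  2.37  2.01  0.64 -0.41] [-6.83407691e-05 -3.43002619e-05  9.12407138e-05]
[ 0.34728567  0.64359564 -1.05269593  2.33148544  1.84720996  0.82405767
 -0.52555217]
```

View pics/c4.png

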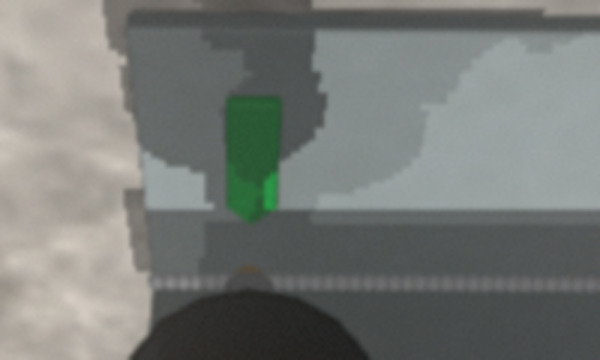

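```bash
python3 - <<'E'
from h import *
f0=np.load("f0.npy");Y1=.1065
t=get_state()["time"];ctrl.movel(tcp(corner(Y1),RL,.006),max_speed=.02)
s=get_state();print("pass",s["time"]-t,s["tcp_pos"]-tcp(corner(Y1),RL,.006),s["width"])
f=force()-f0;print("dF",f,f@RL[:,2],get_state()["qpos"].round(2))
p,W=wrist("pics/w5.png")
cv2.imwrite("pics/c5.png",cv2.resize(p[100:220,220:420],None,fx=3,fy=3,interpolation=cv2.INTER_CUBIC))
E
```

```text
pass 6.200000000000001 [ 1.71885672e-05 -6.83739772e-05  1.20753674e-05] 0.021433710807411983
dF [-0.67476381 -1.58856778  1.79930613] -1.8564779931304252 [ 0.34  0.64 -1.05  2.33  1.85  0.82 -0.53]
```

View pics/c5.png

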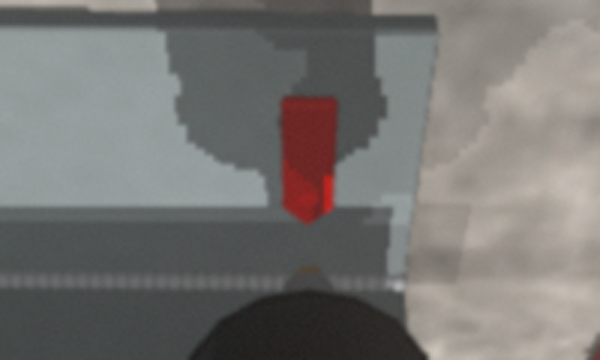

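```bash
python3 - <<'E'
from h import *
b=corner(.1065)
ctrl.movel(tcp(b-RL[:,2]*.13,RL),max_speed=.12)
ctrl.movep([.48,0,.40],Q(RL));print(get_state()["time"],get_state()["qpos"].round(2))
R=lean(0,np.radians(-7.7))
ctrl.movep([.4988,-.2852,.40],Q(R));print(get_state()["time"],get_state()["qpos"].round(2))
ctrl.movel([.4988,-.2852,.285],max_speed=.15)
p,W=wrist("pics/w6.png")
p,d=vision.grab_frame("side");W=cloud("side",d);np.savez("s6.npz",p=p,W=W)
cv2.imwrite("pics/s6.png",cv2.resize(p[160:310,240:360],None,fx=4,fy=4,interpolation=cv2.INTER_CUBIC))
s=get_state();print(s["time"],s["tcp_pos"],s["width"],s["qpos"].round(2))
E
```

```text
24.0083 [ 0.36 -0.16 -0.36  2.05 -0.08  0.62  1.61]
25.1167 [ 0.35  0.35  0.19  1.31 -0.07  1.49  1.98]
26.1333 [ 0.49926486 -0.28542017  0.28622885] 0.021089048134706554 [ 0.36  0.39  0.18  1.55 -0.07  1.21  1.99]
```

View pics/s6.png

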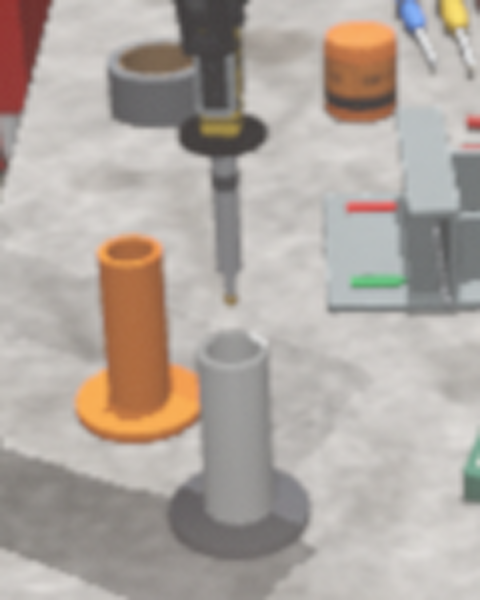

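```bash
python3 - <<'E'
from h import *
ctrl.movel([.4988,-.2852,.165],max_speed=.08)
f0=force(10);print(f0)
for z in(.150,.1475,.1468,.1462,.1456,.1450):
    ctrl.movel([.4988,-.2852,z],max_speed=.02);f=force(8)-f0;print(z,f.round(2))
    if f[2]>2.5:break
ctrl.ungrasp();ctrl.pause(.3)
ctrl.movel([.4988,-.2852,.30],max_speed=.12)
s=get_state();print(s["time"],s["width"],s["tcp_pos"])
p,W=wrist("pics/w7.png")
for n,lo,hi in(("top",.180,.194),("collar",.120,.135)):
    m=(W[...,2]>lo)&(W[...,2]<hi)&(np.hypot(W[...,0]-.499,W[...,1]+.285)<.05);q=W[m]
    print(n,len(q),np.median(q[:,2]),cv2.minAreaRect((q[:,:2]*1000).astype(np.float32)),cv2.minEnclosingCircle((q[:,:2]*1000).astype(np.float32)))
p,d=vision.grab_frame("side")
for t in("probe","tape_roll","oil_filter","feeler_tin"):print(t,[(round(r["p"],2),np.round(r["point"])) for r in models.recognise("side",t)])
cv2.imwrite("pics/s7.png",cv2.resize(p[120:320,200:440],None,fx=3,fy=3,interpolation=cv2.INTER_CUBIC))
E
```

```text
[ 0.1382076   0.2031306  -1.25233059]
0.15 [ 0.08 -0.28 -0.24]
0.1475 [-0.64 -0.42  0.2 ]
0.1468 [-0.28 -0.35 -0.04]
0.1462 [-2.1   0.78  7.18]
32.8833 0.08546299780219678 [ 0.49849514 -0.28500563  0.29924646]
top 473 0.19050122201439923 ((498.3337707519531, -285.0465087890625), (22.176515579223633, 21.385387420654297), 81.75102233886719) ((497.7752380371094, -285.0046691894531), 14.634978294372559)
collar 1071 0.13101645373121318 ((496.46124267578125, -285.2497253417969), (50.80857849121094, 46.821537017822266), 82.17198944091797) ((498.8936767578125, -285.37213134765625), 25.847410202026367)
probe [(0.55, array([297., 242.]))]
tape_roll [(0.72, array([282., 182.])), (0.72, array([347., 218.]))]
oil_filter [(0.59, array([330., 175.]))]
feeler_tin [(0.94, array([365., 274.]))]
```

View pics/s7.png

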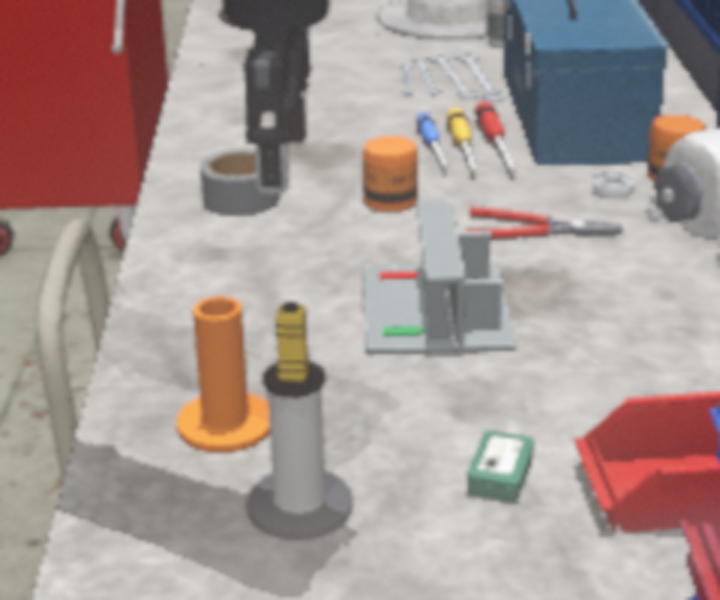

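Probe upright in the aluminium stand, collar on the rim (top face at z = 0.131, as at the start). The other items look unmoved and the gripper is clear.

```bash
python3 -c "
from station import ticket;print(ticket.close_job())"
```

```text
the job is handed in; nothing more can be done
None
```

The weld pass is done, the probe is back upright in the aluminium stand, and the job is handed in at about 33 s of the 67 s allowed.

- **Pass:** I ran the nose along the corner from opposite the green flag to opposite the red flag, about 121 mm in 6.2 s (just under 2 cm/s). The probe leaned 35.5° and I commanded 6 mm of nose travel. The wrist pictures showed the ball opposite the flag's tip at both ends.
- **Contact:** The push along the probe was about 1.9 N at both ends. At the start the force split between web and base as it should in the corner (ratio 0.70, against 0.71 expected). At the end it was less even, and a sideways force of 1.6 N showed up, which I put down to friction. I did not measure force during the pass itself.
- **Return:** The collar's upper face is at z = 0.131 m and its centre is within 1 mm of where it started, so it is resting on the rim.
- **Other things:** By eye, the tape roll, oil filter and tin are where they were. The network's points for them moved by 4 pixels or less. In the last picture it also reported a second tape roll on the bracket, which is a false detection.
- **Robot:** The gripper is open and clear of everything.

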